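Load a cell into the hand-crank charger and wind it

TASK

Load the long cell from the wooden rack into the charger's bay: flat end against the spring contact, button end pressed down until it is held under the small tab. Then wind the crank clockwise (seen from above): up to the raised T-shaped mark on the deck and from there one more full turn, and leave it with its arm pointing at the mark. Leave the other two cells in their grooves.

Things in the scene. Friction and masses are not known exactly. Their poses are not given: they have to be found in the camera images.
- charger: grey hand-crank cell charger, a fixed box 170 (x) x 280 (y) x 50 mm high standing on the bench. Origin at the centre of its underside; x points from the spring contact to the end wall with the tab, z up. The cell bay lies along its x axis at y = -75 mm, the crank axis is at y = +60 mm.
- cell: the long cell to load: cylinder 18 mm dia, plain body 65 mm long, plus a round button 8 mm dia x 4 mm on one end; 30 to 70 g. Origin on its axis at the middle of the 65 mm body; x points along the axis to the button end. It starts level in any one of the rack's grooves, axis 25 mm above the bench, 11 mm above the rack's board.
- cell_button (a point): tip of the cell's button, on its axis, 36.5 mm from the cell's origin
- cell_flat (a point): centre of the cell's flat end, 32.5 mm from the cell's origin
- bay_seat (a point): where the cell's origin is when loaded, 61 mm above the bench, 11 mm above the deck. The loaded cell lies level, its x axis along the charger's x axis, on two 4 mm high ridges (within 8.5 mm of its axis, so not beyond its sides). No side walls: beyond its ends stand only the spring contact and the end wall, 22 mm wide.
- bay_flat (a point): where the cell's flat end is when loaded, on the spring contact plate. A level cell pushed 4 to 6 mm from its seat towards the spring passes the tab on its way down; it can be pushed against the plate while up to 18 mm above its seat, where the button clears the end wall. Let go when down, the spring pushes it under the tab.
- bay_button (a point): where the button's tip is when loaded: on the end wall's face, on the cell's axis. A steel tab stands out 3.5 mm from the face, 6 mm above the axis, the tops of wall and tab are 13 mm above it; loaded, the button lies under it. The tab slopes on top: a button pressed down on it moves the cell to the spring and snaps under.
- spring_contact (a joint): travel of the flat upright spring contact plate, m: 0 free, grows as it is pushed back (charger -x), stop at 0.009; 0.0025 with the cell loaded. Force 1.5 N at 0, plus 0.5 N per mm. Plate 16 mm wide, top edge 11 mm above the loaded cell's axis.
- crank (a joint): crank angle, rad: 0 when the arm points at the raised mark, growing clockwise seen from above, counted on through turns. It starts 0.3 to 1.5 before the mark (-1.5 to -0.3); it is to be left at 6.28. A stop at -1.8 keeps it from going back. It turns stiffly (0.09 N m, about 2 N at the grip) and stays where it is left.
- crank_axis (a point): point on the vertical crank axis at deck height, 50 mm above the bench
- crank_grip (a point): centre of the top face of the crank's upright grip, 45 mm out from the crank axis, 114 mm above the bench. The grip is fixed to the arm (does not spin): a flat upright block 26 mm long in the arm's direction, 14 mm thick across it, from 66 to 114 mm above the bench; the crank arm lies below.
- mark (a point): raised T-shaped steel mark on the deck, 5 mm high, 73 mm from the crank axis along the charger's x axis
- rack: fixed wooden rack 85 x 175 x 14 mm with three grooves along its x axis at y = -55, 0, +55 mm, each made of two 4 mm high ridges within 8.5 mm of the groove's middle; origin at centre of underside
- thin_cell: bystander: short thin cylinder cell, 14 mm dia x 48 mm, lying in another groove of the rack; origin on its axis at mid-length
- fat_cell: bystander: short fat cylinder cell, 26 mm dia x 48 mm, lying in another groove of the rack; origin on its axis at mid-length
There are look-alikes about, which are no part of the job. Leave any purple or yellow look-alike of the cell alone.

How it is judged:
On the way, in this order (a step that is already met when the one before it is completed fails the run):
1. the long cell is loaded: flat end on the spring contact, button end down under the tab (distance between cell_button and bay_button below 0.0035 m and distance between cell_flat and bay_flat below 0.0035 m), for 0.3 s.
2. the crank has been wound past the mark and on through half of the full turn (value of joint crank above 3.14 rad).
At the end, for the whole second after the job is handed in: The long cell is loaded (both ends within 3.5 mm of their seats) and at rest, and the crank is at rest at the mark after the full turn (6.28 rad, within 0.25 rad) (all of step 1 and value of joint crank between 6.03319 and 6.53319 rad and velocity of joint crank between -0.1 and 0.1 rad/s and linear speed of cell below 0.02 m/s); the robot touches nothing.
It fails at once if one of the other two cells is moved more than 30 mm (distance of any of thin_cell, fat_cell from where it was at the start of the episode above 0.03 m).
It also fails if it takes over 72 s, if anything falls off the work surface, if the arm or the gripper's body presses on something with over 40 N, if the wrist force passes 120 N, or if a joint passes its speed limit or range.

ROBOT

A 6-joint arm with a two-finger parallel gripper is mounted at the origin on the work surface. World frame = base frame: x ahead of the robot, y to its left, z up, the work surface at z = 0. Lengths are in m, angles in rad, forces in N, time in s.
With the tool pointing down it reaches from about 0.375 to 0.975 m from the base axis. Payload 3.8 kg.
Tool frame: the origin (TCP) lies midway between the tips of the shut fingers; the grasp point (between the pads) lies 19 mm behind it; x points along the fingers, y is the direction in which the jaws open and shut, and the axes are right-handed (so a half turn about x gives the same grasp; the last joint's range is limited). The gripper opens to 88 mm and grips with 3 to 60 N. Pads are 18 mm wide; open, the fingers measure 123 mm over their backs; the gripper's body (75 mm by 187 mm) begins 45 mm behind the grasp point.
Start: joints at [1.208, 0.264, 1.604, -0, 1.274, -0.037], TCP at [0.216, 0.639, 0.239] pointing down, gripper open.
Joint ranges: [-2.63, 2.63], [-0.94, 2.18], [0.31, 2.57], [-1.31, 4.45], [0, 2.66], [-2.55, 2.55]. Speed limits (rad/s): [2.57, 2.57, 3.14, 3.14, 3.14, 3.14].

INTERFACE

Orientations are given as a rotation vector (axis times angle).
In Python, from cell import manip, inverse_kinematics, cams, order gives the robot as it stands. Calls block until the motion is done:
- manip.move_pose(position, orientation): joint-space move of the TCP to a pose.
- manip.move_linear(position, rate=0.15, rot=None): straight line of the TCP; rot=None keeps the orientation; rate is the mean speed in m/s.
- manip.set_joints(angles): joint-space move.
- manip.set_gripper(opening, force=None): finger opening in m; force is the grip in N (None keeps the last); returns when the fingers have stopped.
- manip.dwell(seconds).
- inverse_kinematics(position, orientation): joint angles nearest the present ones, or None.
- manip.state(): the state.
- cams.capture(name): name is "scene" or "top" or "wrist"; returns a dict with "image" (400x640x3 uint8, blue, green, red), "z_map" (400x640 float32, m along the optical axis (not along the pixel's ray), 0 where there is no reading), "intrinsics" (3x3 intrinsics, pixels), "position" and "orientation" of the camera in the world; the wrist camera has in their place "T_tool_cam" (4x4, takes a point from camera to tool coordinates, whose origin is the TCP and whose axes are the tool frame's). Camera axes: x right, y down, z forward; pixel columns grow to the right and rows downward; lengths in m; the calibration is good to about 2 mm. A picture is of the moment at which its call begins: read the wrist's pose just before it.
A pose or a line that the arm cannot do raises manip.IKError and nothing moves.
- order.close_job(): hands the job in, once; it reports no verdict.
The state is a dict: "clock": time; "joint_pos": joint angles; "joint_velocities": joint speeds; "tau": joint torques, N m; "tool_pos": TCP position; "tcp_rot": TCP orientation; "contact_force": force on the tool from outside, world axes, zero at the start; "moment": the same for the moment, N m; "gripper_width": finger opening in m.
Only numpy, scipy, OpenCV 4.12 (cv2) and the standard library are available. Lean on these libraries where they do the work, as an engineer would, in place of code of your own. Each camera call takes 0.05 s, during which the arm holds its last target.

## Working session

There is one attempt and no reset: what is moved stays moved. The work goes in short steps, each a Python script; the robot and the scene stay as the last script left them, time stands still between calls to the robot, and variables do not carry over. Pictures are saved under pics/ and viewed, and the job is handed in when it is done.

```bash
ls; mkdir -p pics
python3 - <<'E'
from cell import manip,cams
import cv2,pickle
for n in ["scene","top","wrist"]:
    s=manip.state(); c=cams.capture(n); cv2.imwrite(f"pics/{n}0.png",c["image"]); c["state"]=s; pickle.dump(c,open(f"pics/{n}0.pkl","wb"))
    print(n,{k:v for k,v in c.items() if k not in("image","z_map","state")})
print(manip.state())
E
```

```text
pics
scene {'intrinsics': array([[483.16158277,   0.        , 316.33762817],
       [  0.        , 483.16158277, 200.08538731],
       [  0.        ,   0.        ,   1.        ]]), 'position': array([ 1.01195559, -0.21267707,  0.83139154]), 'orientation': array([-2.12553161, -1.49860507,  0.4672499 ])}
top {'intrinsics': array([[426.19847094,   0.        , 306.87244163],
       [  0.        , 426.19847094, 199.77203395],
       [  0.        ,   0.        ,   1.        ]]), 'position': array([ 0.41372962, -0.06324551,  1.10703086]), 'orientation': array([-2.1717014 ,  2.15125484, -0.13148942])}
wrist {'intrinsics': array([[276.37878513,   0.        , 320.2346915 ],
       [  0.        , 276.37878513, 198.98426913],
       [  0.        ,   0.        ,   1.        ]]), 'T_tool_cam': array([[ 8.23835574e-04, -3.23502609e-01,  9.46226920e-01,
        -1.45297158e-01],
       [ 9.99999391e-01,  9.61852299e-04, -5.41808031e-04,
        -7.29743976e-06],
       [-7.34854226e-04,  9.46226789e-01,  3.23503204e-01,
        -8.47681779e-02],
       [ 0.00000000e+00,  0.00000000e+00,  0.00000000e+00,
         1.00000000e+00]])}
{'clock': 0.15, 'joint_pos': array([ 1.20811315e+00,  2.64587801e-01,  1.60504680e+00,  1.97666990e-05,
        1.27371530e+00, -3.69278386e-02]), 'joint_velocities': array([-0.00081919, -0.00082277, -0.00363393, -0.00123615,  0.00159491,
       -0.00127246]), 'tau': array([-6.28730431e-04, -5.02855110e+01, -3.57465971e+01,  7.29069812e-02,
        2.52771081e-02, -1.16378878e-04]), 'tool_pos': array([0.21583448, 0.63898149, 0.23767613]), 'tcp_rot': array([ 0.25430578,  1.55600347, -0.25701519]), 'contact_force': array([-0.20513405, -0.36140016, -0.08150976]), 'moment': array([0.01241736, 0.01041092, 0.02009037]), 'gripper_width': 0.08836693323076104}
```

View pics/top0.png

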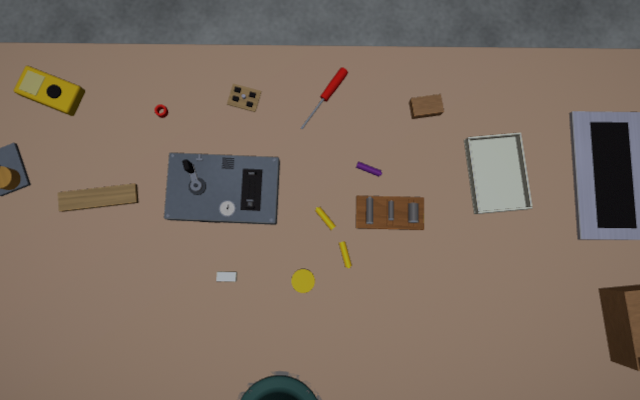

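View pics/scene0.png

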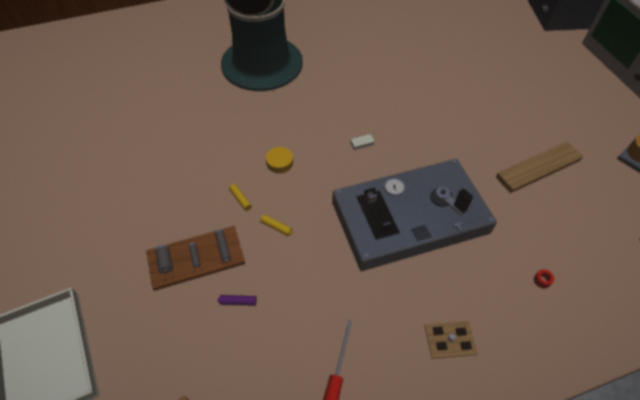

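Top view: charger at (222,188) and rack at (390,212). The rack holds three grey cells: (369,210), (391,210) and (413,212). The yellow and purple look-alikes lie loose on the bench. I'll enlarge both.

Run:
```python
import cv2
a=cv2.imread("pics/top0.png"); s=cv2.imread("pics/scene0.png")
def crop(im,x0,y0,x1,y1,n,k):
    c=cv2.resize(im[y0:y1,x0:x1],None,fx=k,fy=k,interpolation=cv2.INTER_CUBIC); c=cv2.convertScaleAbs(c,alpha=1.8,beta=10); cv2.imwrite(f"pics/{n}.png",c)
crop(a,345,185,435,240,"c_rack",8); crop(a,160,145,285,230,"c_chg",6); crop(s,325,150,500,270,"c_chgs",4); crop(s,140,220,260,290,"c_racks",6)
```

```text
(no output)
```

View pics/c_rack.png

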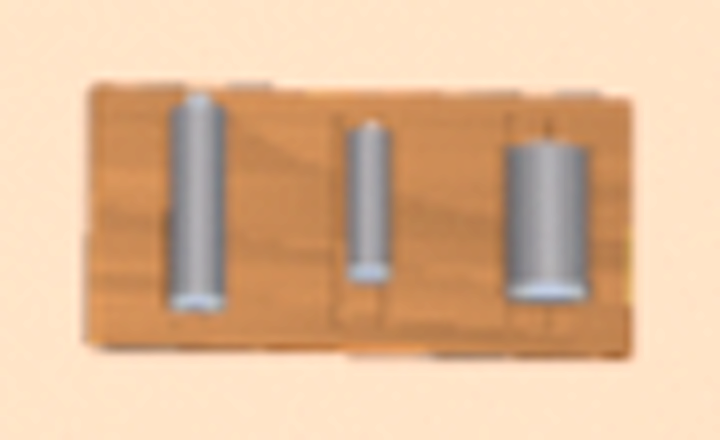

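View pics/c_chg.png

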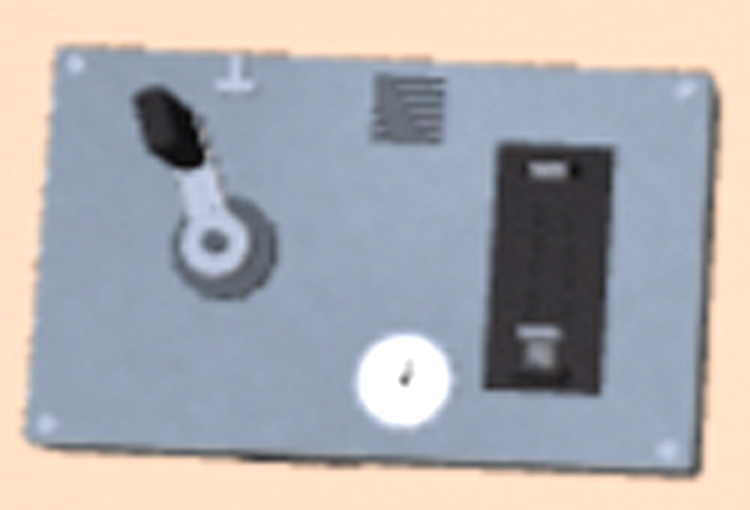

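View pics/c_chgs.png

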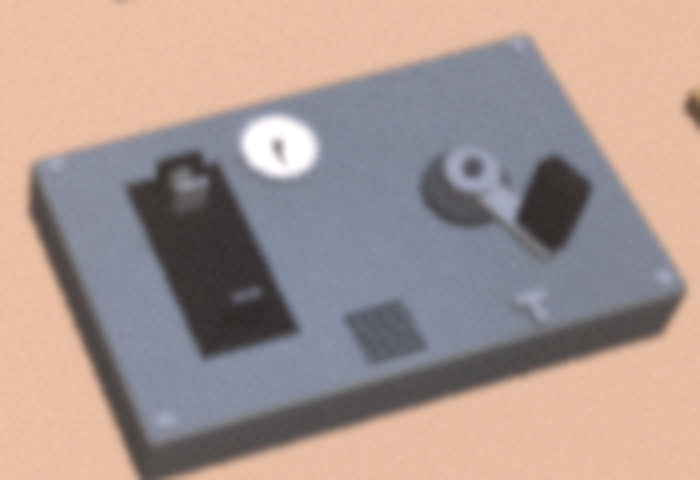

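View pics/c_racks.png

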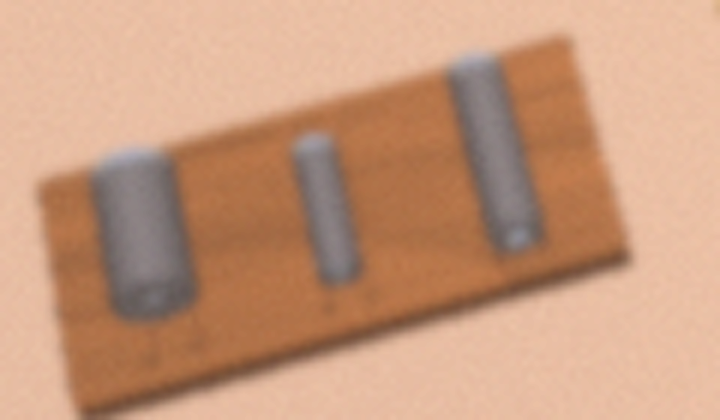

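Charger: mark at crop (236,75), crank arm pointing up-left to its grip, wall/tab at (548,170) (far side), spring at (540,340) (near side). So charger x points away from the robot. The left grey cell (369,210) is the longest and has a small button at its far end. I'll compute rough poses and take wrist pictures.

```bash
cat > h.py <<'E'
import numpy as np,cv2,pickle
from scipy.spatial.transform import Rotation as R
def ray(c,uv):
    K=c["intrinsics"]; u=np.array([(uv[0]-K[0,2])/K[0,0],(uv[1]-K[1,2])/K[1,1],1.])
    if "T_tool_cam" in c:
        s=c["state"]; T=np.eye(4);T[:3,:3]=R.from_rotvec(s["tcp_rot"]).as_matrix();T[:3,3]=s["tool_pos"];T=T@c["T_tool_cam"]
        return T[:3,3],T[:3,:3]@u
    return c["position"],R.from_rotvec(c["orientation"]).as_matrix()@u
def at_z(c,uv,z):
    o,d=ray(c,uv); return o+d*(z-o[2])/d[2]
def proj(c,p):
    o,_=ray(c,(0,0)); K=c["intrinsics"]
    if "T_tool_cam" in c:
        M=R.from_rotvec(c["state"]["tcp_rot"]).as_matrix()@c["T_tool_cam"][:3,:3]
    else: M=R.from_rotvec(c["orientation"]).as_matrix()
    q=M.T@(np.asarray(p)-o); return (K@(q/q[2]))[:2]
def load(n): return pickle.load(open(f"pics/{n}.pkl","rb"))
def shoot(cam,n):
    from cell import manip,cams
    s=manip.state(); c=cams.capture(cam); c["state"]=s; pickle.dump(c,open(f"pics/{n}.pkl","wb")); cv2.imwrite(f"pics/{n}.png",c["image"]); return c
def crop(n,x0,y0,x1,y1,k,a=1.8,out=None):
    im=cv2.imread(f"pics/{n}.png")[y0:y1,x0:x1]
    im=cv2.convertScaleAbs(cv2.resize(im,None,fx=k,fy=k,interpolation=cv2.INTER_CUBIC),alpha=a,beta=10); cv2.imwrite(f"pics/{out or n+'_c'}.png",im)
# tool down, jaw axis y at yaw psi in xy
def down(psi):
    y=np.array([np.cos(psi),np.sin(psi),0]); x=np.array([0,0,-1.]); z=np.cross(x,y)
    return R.from_matrix(np.c_[x,y,z]).as_rotvec()
E
python3 - <<'E'
from h import *
c=load("top0")
f=lambda x,y,k,ox,oy,z:at_z(c,(x/k+ox,y/k+oy),z).round(4)
print("screws")
for p in [(75,64),(684,90),(667,449),(45,424)]: print(f(*p,6,160,145,.05))
print("mark",f(236,85,6,160,145,.055),"axis",f(215,242,6,160,145,.06),"grip",f(150,110,6,160,145,.114))
print("wall",f(548,168,6,160,145,.074),"plate",f(540,330,6,160,145,.07))
print("cell",f(197,95,8,345,185,.034),f(197,308,8,345,185,.03))
for p in [(90,87),(632,97),(630,355),(88,345)]: print("rack",f(*p,8,345,185,.014))
from cell import manip
s=manip.state(); print(R.from_rotvec(s["tcp_rot"]).as_matrix().round(3))
print([ (k, c["z_map"][v[1],v[0]]) for k,v in dict(t=(330,300),deck=(222,170)).items()])
E
```

```text
screws
[0.6488 0.2749 0.05  ]
[0.6402 0.0183 0.05  ]
[0.4888 0.0226 0.05  ]
[0.4967 0.2802 0.05  ]
mark [0.6394 0.2055 0.055 ] axis [0.5721 0.2103 0.06  ] grip [0.6163 0.2239 0.114 ]
wall [0.6019 0.0716 0.074 ] plate [0.5355 0.0737 0.07  ]
cell [ 0.5507 -0.2249  0.034 ] [ 0.4833 -0.225   0.03  ]
rack [ 0.5555 -0.1933  0.014 ]
rack [ 0.5539 -0.3687  0.014 ]
rack [ 0.4706 -0.3661  0.014 ]
rack [ 0.4721 -0.1923  0.014 ]
[[-0.001  0.32   0.947]
 [-0.002  0.947 -0.32 ]
 [-1.    -0.002 -0.   ]]
[('t', np.float32(1.0841359)), ('deck', np.float32(1.0728388))]
```

Run:
```python
from h import *
from cell import manip,inverse_kinematics
for n,p,y in [("rack",[.517,-.225,.15],-np.pi/2),("rackB",[.517,-.225,.15],np.pi/2),("bay",[.57,.075,.15],-np.pi/2-.032),("bayB",[.57,.075,.15],np.pi/2-.032)]:
    q=inverse_kinematics(np.array(p),down(y)); print(n,None if q is None else np.round(q,3))
manip.move_pose([.54,-.225,.16],down(-np.pi/2)); manip.set_gripper(.045)
shoot("wrist","w1"); print(manip.state()["clock"])
crop("w1",0,0,640,400,1.2)
```

```text
rack [-0.455  0.128  1.936 -0.     1.077  1.116]
rackB [-0.455  0.128  1.936  0.     1.077 -2.025]
bay [ 0.088  0.148  1.913 -0.     1.08   1.69 ]
bayB [ 0.088  0.148  1.913  0.     1.08  -1.451]
4.2167
```

View pics/w1_c.png

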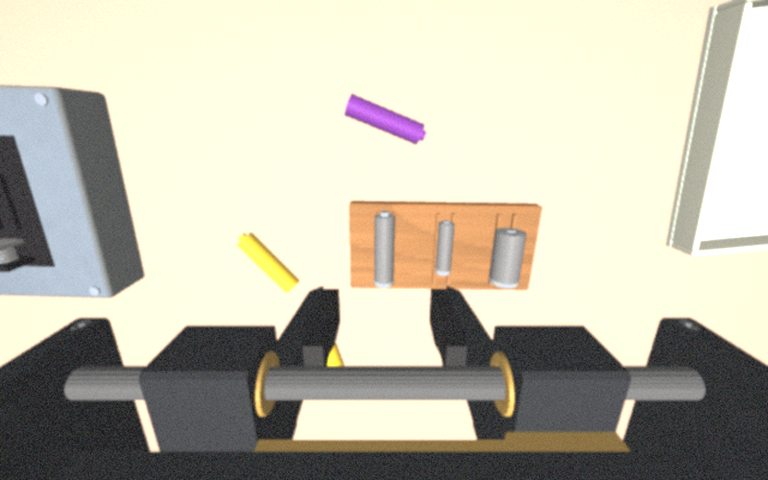

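Wrist view: rack at (445,245) in the 1.2x picture. The cell in its left groove, (384,250), is the longest; next come the thin one at (445,247) and the fat one at (508,258). I'll enlarge it to confirm the button.

Run:
```python
from h import *
crop("w1",285,160,385,250,8,1.2,"w1_cell")
```

```text
(no output)
```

View pics/w1_cell.png

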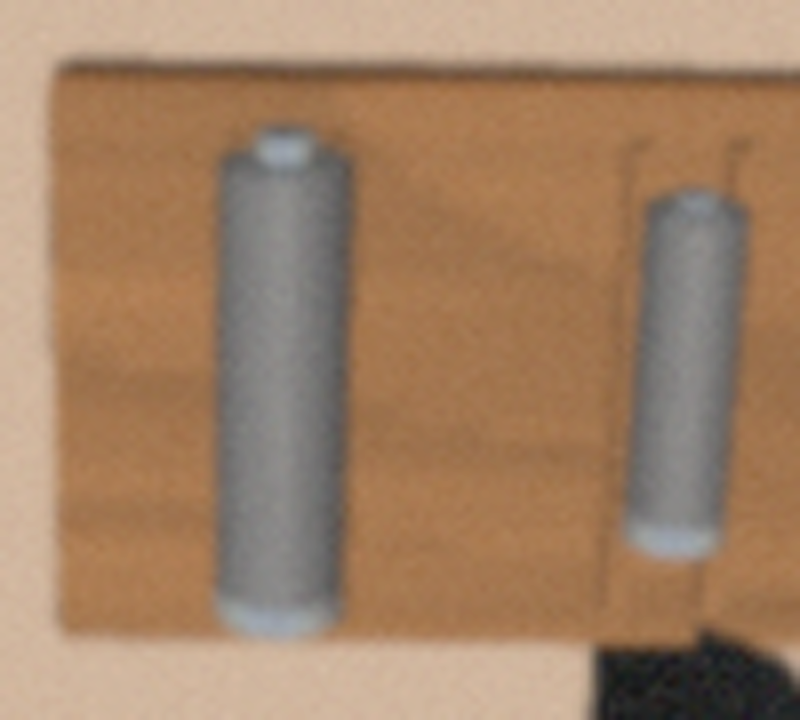

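The left-groove cell is confirmed: longest of the three, grey, with a small 8 mm button at its far end, crop (285,145), and flat end at (280,633). Next I'll measure it and look into the bay.

Run:
```python
from h import *
from cell import manip
c=load("w1"); g=lambda x,y,z: at_z(c,((x+.0)/8+285-.44,y/8+160-.44),z).round(4)
print("tip",g(285,129,.024),"flat",g(279,634,.034),"shoulder",g(286,156,.025))
print("sides far",g(220,170,.025),g(352,170,.025),"near",g(218,600,.025),g(343,600,.025))
print("rack corners",g(55,68,.014),g(60,632,.014))
manip.move_pose([.60,.075,.17],down(-np.pi/2-.032))
shoot("wrist","w2"); crop("w2",0,0,640,400,1.2,1.3)
manip.move_pose([.62,.21,.19],down(-np.pi/2-.032))
shoot("wrist","w3"); crop("w3",0,0,640,400,1.2,1.3); print(manip.state()["clock"])
```

```text
tip [ 0.5538 -0.2252  0.024 ] flat [ 0.4855 -0.2244  0.034 ] shoulder [ 0.5504 -0.2253  0.025 ]
sides far [ 0.5485 -0.2167  0.025 ] [ 0.5485 -0.234   0.025 ] near [ 0.4862 -0.2158  0.025 ] [ 0.4862 -0.2334  0.025 ]
rack corners [ 0.5596 -0.1943  0.014 ] [ 0.4756 -0.1923  0.014 ]
6.0917
```

View pics/w2_c.png

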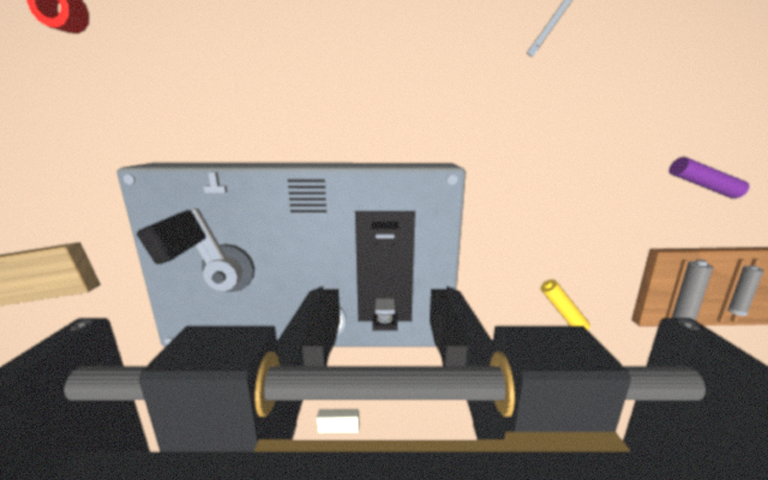

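View pics/w3_c.png

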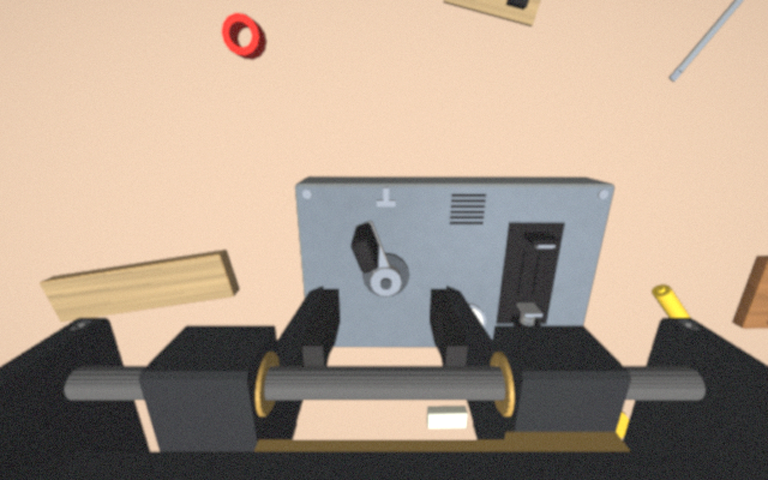

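Both views show the charger clearly. I'll enlarge the bay in w2 and the crank in w3.

```bash
python3 - <<'E'
from h import *
crop("w2",290,170,350,280,6.5,1.4,"w2_bay")
crop("w2",95,125,395,300,2.6,1.3,"w2_chg")
crop("w3",240,145,520,300,2.8,1.3,"w3_chg")
E
python3 -c "
import cv2,numpy as np
a=cv2.imread('pics/w2_bay.png');print(a.shape)"
```

```text
(715, 390, 3)
```

View pics/w2_bay.png

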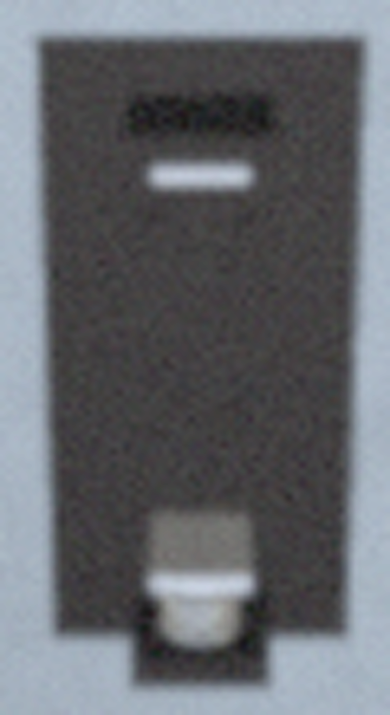

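View pics/w2_chg.png

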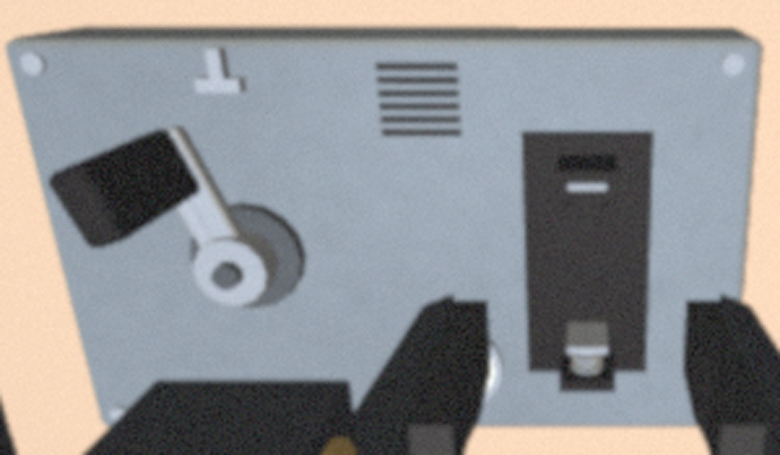

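View pics/w3_chg.png

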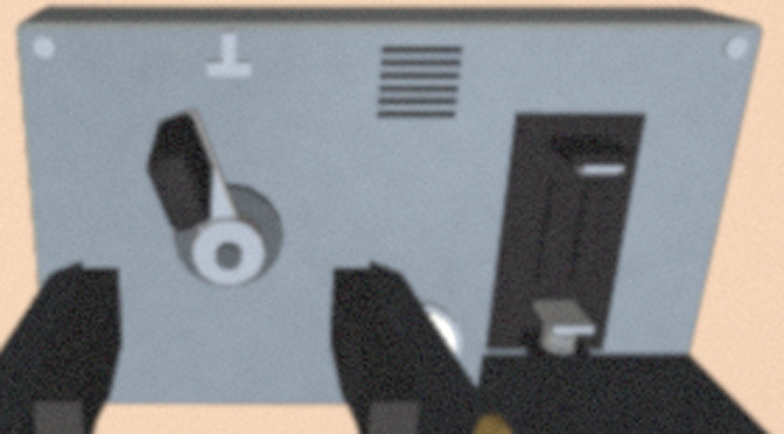

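```bash
python3 - <<'E'
from h import *
c=load("w2"); g=lambda x,y,z: at_z(c,(x/6.5+290-.42,y/6.5+170-.42),z).round(4)
print("plate face top L/R",g(146,573,.072),g(256,573,.072))
for z in (.067,.069): print("tab nose",g(150,188,z),g(252,187,z))
print("wall top",g(130,100,.074),g(272,97,.074),"patch",g(42,38,.05),g(362,38,.05),g(57,632,.05),g(345,632,.05))
for n,k,ox,oy,P in [("w2",2.6,95,125,dict(s1=(31,65,.05),s2=(734,64,.05),mark=(218,88,.055),hub=(226,275,.066))),("w3",2.8,240,145,dict(s1=(44,47,.05),s2=(737,47,.05),mark=(229,70,.055),hub=(229,255,.066),base=(228,235,.052)))]:
    c=load(n)
    for q,(x,y,z) in P.items(): print(n,q,at_z(c,(x/k+ox-.3,y/k+oy-.3),z).round(4))
# grip top from w3: corner list at z .114
c=load("w3")
for p in [(160,122),(190,110),(148,165),(210,205),(182,160),(182,230)]: print("grip",p,at_z(c,(p[0]/2.8+240-.3,p[1]/2.8+145-.3),.114).round(4))
E
python3 - <<'E'
import sys; sys.path.insert(0,'.')
import os; os.chdir('.')
from h import *
crop("w3",285,170,345,255,8,2.2,"w3_crank")
E
```

```text
plate face top L/R [0.539 0.084 0.072] [0.5385 0.067  0.072 ]
tab nose [0.6   0.081 0.067] [0.5997 0.0661 0.067 ]
tab nose [0.6007 0.081  0.069 ] [0.6004 0.0662 0.069 ]
wall top [0.6155 0.083  0.074 ] [0.6153 0.0632 0.074 ] patch [0.6188 0.0971 0.05  ] [0.6172 0.0486 0.05  ] [0.5149 0.1008 0.05  ] [0.5133 0.0517 0.05  ]
w2 s1 [0.6498 0.2763 0.05  ]
w2 s2 [0.6419 0.0182 0.05  ]
w2 mark [0.64   0.2068 0.055 ]
w2 hub [0.5704 0.2122 0.066 ]
w3 s1 [0.6502 0.2755 0.05  ]
w3 s2 [0.6421 0.0176 0.05  ]
w3 mark [0.6404 0.207  0.055 ]
w3 hub [0.5703 0.2091 0.066 ]
w3 base [0.5722 0.2094 0.052 ]
grip (160, 122) [0.6388 0.2279 0.114 ]
grip (190, 110) [0.6422 0.2188 0.114 ]
grip (148, 165) [0.6253 0.2324 0.114 ]
grip (210, 205) [0.6116 0.214  0.114 ]
grip (182, 160) [0.6266 0.222  0.114 ]
grip (182, 230) [0.6034 0.2231 0.114 ]
```

View pics/w3_crank.png

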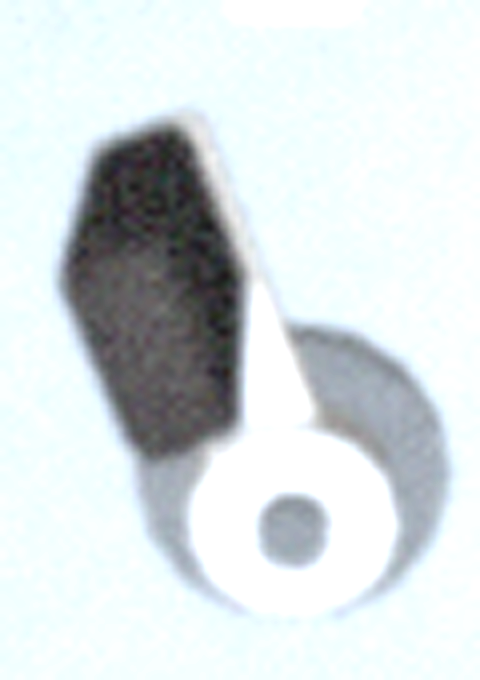

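The button end and charger x both point away from the robot, so a straight transfer works. Seat ≈ (0.5675, 0.0745), charger yaw ≈ -0.031. Cell origin ≈ (0.5177, -0.2250), yaw ≈ -0.011. Now the grasp.

Run:
```python
from h import *
from cell import manip
r=down(-np.pi/2-.011)
manip.move_pose([.5177,-.2250,.12],r)
manip.move_linear([.5177,-.2250,.05],rate=.15)
print(manip.state()["contact_force"].round(2))
manip.move_linear([.5177,-.2250,.0172],rate=.05)
s=manip.state();print(s["tool_pos"].round(4),s["contact_force"].round(2))
manip.set_gripper(0.0,force=25)
s=manip.state();print(s["gripper_width"],s["contact_force"].round(2))
manip.move_linear([.5177,-.2250,.13],rate=.15)
s=manip.state();print(s["gripper_width"],s["contact_force"].round(2),s["clock"])
shoot("wrist","w4"); crop("w4",240,180,400,320,5,1.6)
```

```text
[0.34 0.08 0.49]
[ 0.5178 -0.2251  0.0172] [ 0.31 -0.18  1.11]
0.016970371932221992 [0.58 3.21 1.85]
0.017176879232052102 [ 0.4  -0.19 -0.98] 10.6083
```

View pics/w4_c.png

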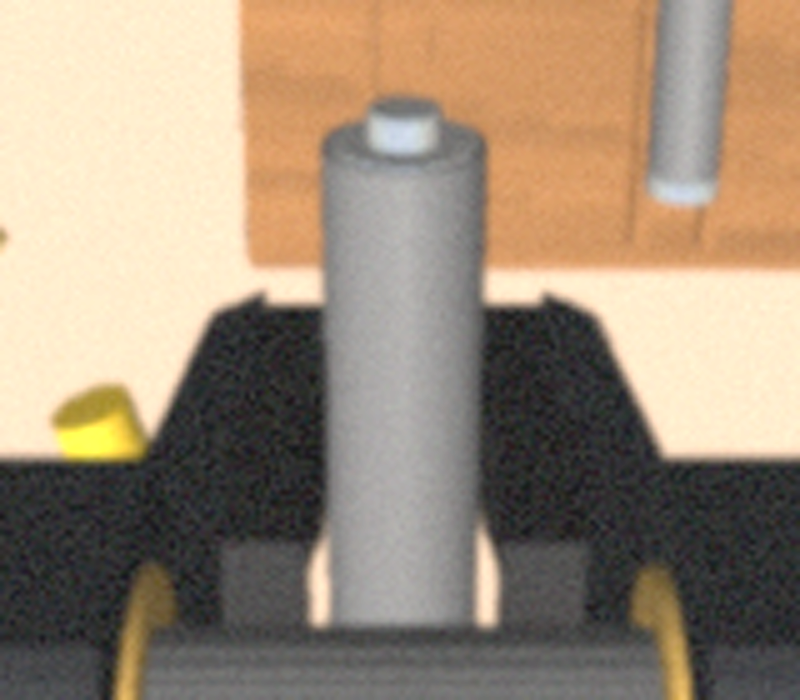

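Cell held squarely. Its button tip is at crop (403,110), the fingers are either side, and the other cells are still in the rack. I'll check its in-hand offset, then go to the bay.

Run:
```python
from h import *
from cell import manip
c=load("w4"); g=lambda x,y,z: at_z(c,(x/5+240-.4,y/5+180-.4),z).round(4)
T=c["state"]["tool_pos"];print(T)
# button far face: top row of it ~97 is lower rim (z axis-4); front/top edge ~115 axis+4
za=T[2]+.0078
print("tip rim low",g(403,97,za-.004)-T,"shoulder top rim near button",g(403,168,za+.009)-T,"sides",g(325,160,za)-T,g(485,160,za)-T)
Y=-.031; sx,sy=.5675,.0745; ux=np.array([np.cos(Y),np.sin(Y),0])
pitch=np.deg2rad(8)
# tool down with yaw, then pitched so flat(-x) end dips: rotate about charger y by -pitch
B=R.from_rotvec(down(-np.pi/2+Y))
print((R.from_rotvec([0,-pitch,0]).apply([1,0,0])).round(3))
manip.move_pose([sx+.004,sy,.15],down(-np.pi/2+Y))
s=manip.state();print(s["contact_force"].round(2),s["clock"])
shoot("wrist","w5"); crop("w5",220,150,420,310,4,1.6)
```

```text
[ 0.51687046 -0.22467677  0.12895604]
tip rim low [ 0.03592954 -0.00042323  0.00384396] shoulder top rim near button [ 0.03292954 -0.00042323  0.01684396] sides [0.03032954 0.00787677 0.00784396] [ 0.03012954 -0.00912323  0.00784396]
[0.99  0.    0.139]
[-0.31  0.28 -1.38] 11.825
```

View pics/w5_c.png

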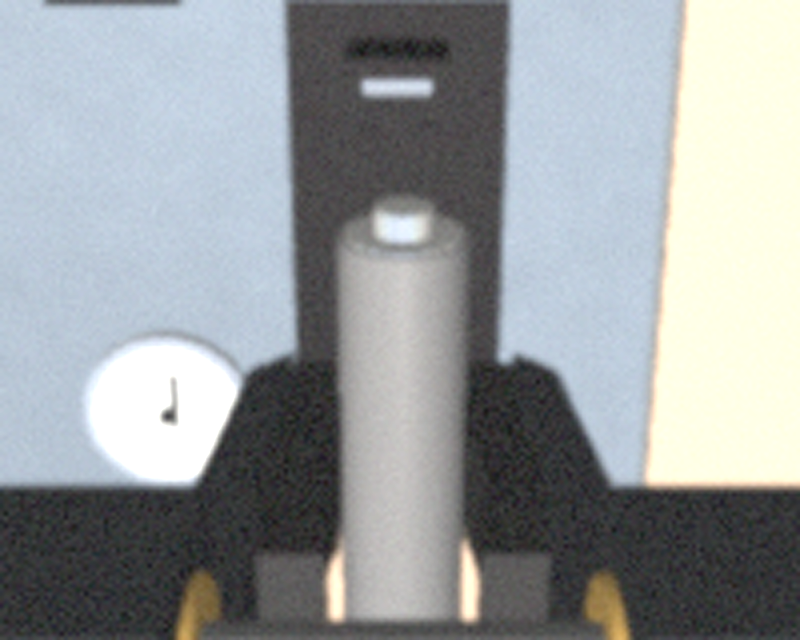

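Aligned over the bay: button at (403,215), tab stripe at (397,88). Next I'll tilt the flat end down 8°, lower it in front of the plate and push back step by step while watching the force.

```bash
cat >> h.py <<'E'
Y=-.031; SEAT=np.array([.5675,.0745,.061]); UX=np.array([np.cos(Y),np.sin(Y),0]); UY=np.array([-np.sin(Y),np.cos(Y),0])
def tcp_for(dx,dz,pitch,dy=0.0004):
    Rt=R.from_rotvec(UY*-pitch)*R.from_rotvec(down(-np.pi/2+Y))
    O=SEAT+UX*dx+UY*dy+np.array([0,0,dz])
    return O+Rt.apply([.0078,0,0]),Rt.as_rotvec()
E
python3 - <<'E'
from h import *
from cell import manip
a=np.deg2rad(8)
def F():
    manip.dwell(.15); s=manip.state(); f=s["contact_force"]; return s,np.array([f@UX,f@UY,f[2]])
p,r=tcp_for(.004,.045,a); manip.move_linear(p,rate=.08,rot=r); s,f0=F(); print(f0.round(2))
p,r=tcp_for(.004,.0155,a); manip.move_linear(p,rate=.05,rot=r); s,f=F(); print("down",(f-f0).round(2),s["tool_pos"].round(4),p.round(4))
for dx in [.002,.001,0,-.001,-.002,-.003,-.004]:
    p,r=tcp_for(dx,.0155,a); manip.move_linear(p,rate=.03,rot=r); s,f=F(); print(dx,(f-f0).round(2),((s["tool_pos"]-p)@UX).round(4))
    if f[0]-f0[0]>5: break
print(s["clock"],f0)
shoot("wrist","w6"); crop("w6",220,150,420,310,4,1.6)
E
```

```text
[ 0.37  0.23 -0.12]
down [-3.54 -1.09 -0.12] [0.5716 0.0747 0.0683] [0.5726 0.0747 0.0688]
0.002 [ 1.22 -0.08 -0.18] 0.0009
0.001 [ 1.67 -0.33  1.61] 0.0005
0 [1.68 0.52 0.52] 0.0003
-0.001 [2.31 0.07 1.04] 0.0002
-0.002 [3.75 0.32 1.25] 0.0002
-0.003 [ 4.86 -0.08  1.45] 0.0002
-0.004 [3.94 1.04 1.32] 0.0002
16.5167 [ 0.37185625  0.2251715  -0.12397252]
```

View pics/w6_c.png

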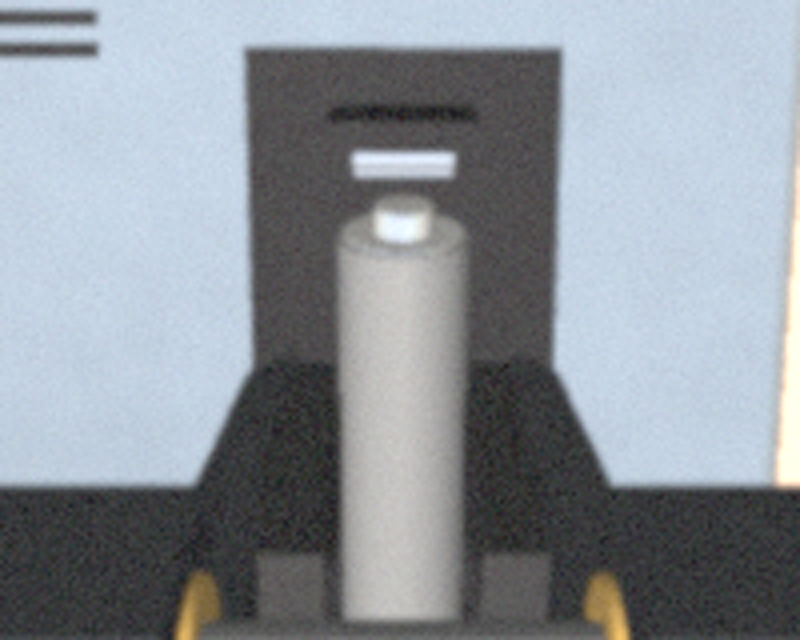

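Spring contact is felt from dx≈+2 mm, and the force then rises with travel (noisy, about 4–5 N). The button at (403,215) is centred under the tab stripe at (404,165). Lowering and levelling now.

Run:
```python
from h import *
from cell import manip
f0=np.array([.37,.23,-.12])
def F():
    manip.dwell(.15); s=manip.state(); f=s["contact_force"]; return s,np.array([f@UX,f@UY,f[2]])-f0
for dx,dz,a in [(-.005,.0155,8),(-.005,.010,6),(-.005,.006,3),(-.005,.003,1),(-.005,.0005,0)]:
    p,r=tcp_for(dx,dz,np.deg2rad(a)); manip.move_linear(p,rate=.03,rot=r); s,f=F(); print(dz,f.round(2),(s["tool_pos"]-p).round(4))
print(s["clock"])
shoot("wrist","w7"); crop("w7",220,150,420,310,4,1.6)
```

```text
0.0155 [3.99 0.66 1.88] [0.0003 0.     0.0002]
0.01 [4.81 1.27 3.06] [ 0.0008 -0.0001  0.0004]
0.006 [4.15 0.02 2.5 ] [ 0.0008 -0.0001  0.0003]
0.003 [ 4.32 -0.84  3.22] [ 0.0008 -0.0001  0.0003]
0.0005 [4.47 0.84 3.18] [ 0.0007 -0.0001  0.0001]
18.6833
```

View pics/w7_c.png

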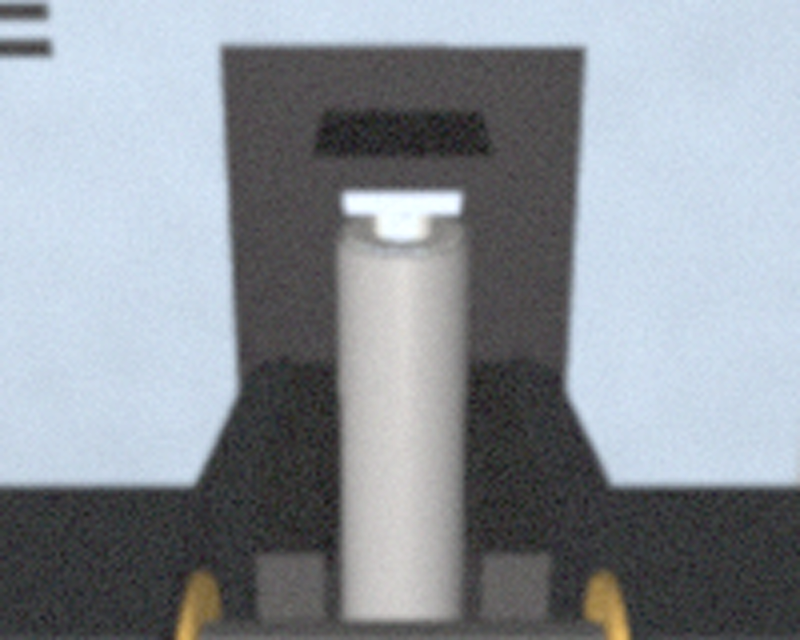

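The tab stripe (402,203) now covers the button tip and there is no jam force. I'll ease it forward under the tab, then release.

Run:
```python
from h import *
from cell import manip
f0=np.array([.37,.23,-.12])
def F():
    manip.dwell(.15); s=manip.state(); f=s["contact_force"]; return s,np.array([f@UX,f@UY,f[2]])-f0
for dx in (-.003,-.0015):
    p,r=tcp_for(dx,.0003,0); manip.move_linear(p,rate=.03,rot=r); s,f=F(); print(dx,f.round(2),(s["tool_pos"]-p).round(4))
manip.set_gripper(.04); s,f=F(); print(s["gripper_width"],f.round(2))
p[2]+=.1; manip.move_linear(p,rate=.15)
manip.move_linear([.60,.075,.15],rate=.2); manip.dwell(.2)
shoot("wrist","w8"); crop("w8",260,150,380,300,5,1.4); print(manip.state()["clock"])
```

```text
-0.003 [ 5.21 -0.5   3.36] [ 0.0004 -0.0001  0.0001]
-0.0015 [ 3.69 -0.09  3.71] [-0.0002 -0.0001 -0.0001]
0.039833239409727085 [-1.13  0.8   1.04]
21.5833
```

View pics/w8_c.png

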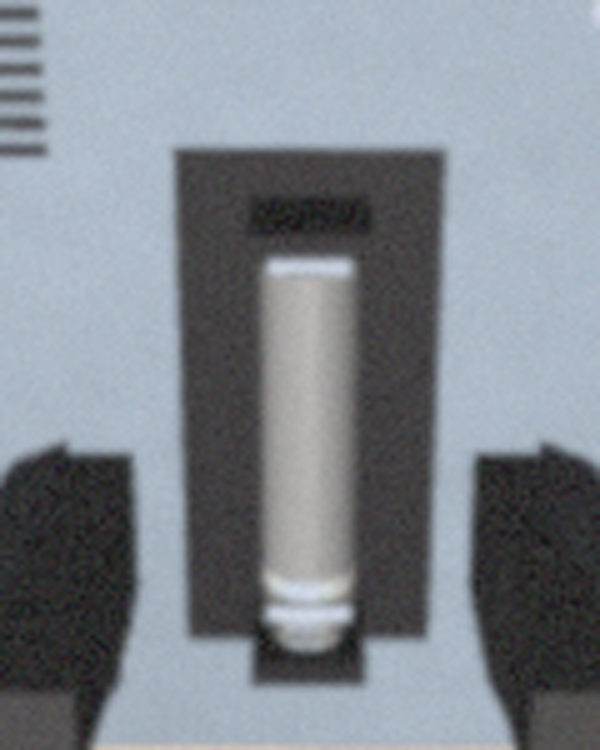

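Run:
```python
from h import *
c=load("w8"); g=lambda x,y,z: at_z(c,(x/5+260-.4,y/5+150-.4),z).round(4)
print("plate face top",g(308,604,.072),"flat rim top",g(310,599,.070),"tab nose",g(310,277,.068),"sides",g(262,500,.061),g(353,500,.061),g(262,300,.061),g(356,300,.061))
crop("w8",295,190,340,290,7,1.6,"w8_z")
s=shoot("scene","s1"); crop("s1",340,160,420,240,9,2.2,"s1_bay")
```

```text
plate face top [0.5363 0.0758 0.072 ] flat rim top [0.5361 0.0754 0.07  ] tab nose [0.5999 0.0735 0.068 ] sides [0.5524 0.084  0.061 ] [0.5518 0.0667 0.061 ] [0.5932 0.0824 0.061 ] [0.5927 0.0654 0.061 ]
```

View pics/w8_z.png

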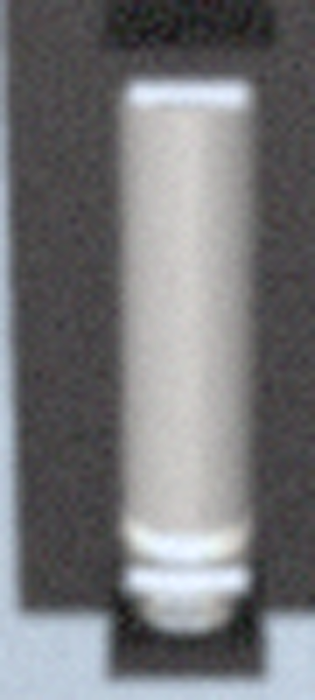

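View pics/s1_bay.png

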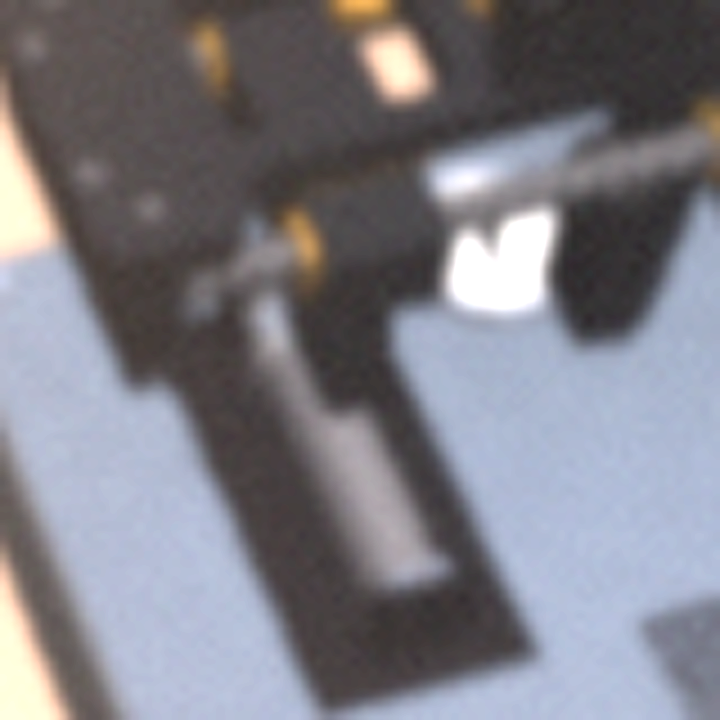

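The plate moved from x=0.5388 to 0.5363 (2.5 mm), which matches a loaded cell. The button is hidden under the tab stripe at (187,92) and the flat end touches the plate. Next is the crank angle, by overlaying a grip model on w3 and w2.

```bash
cat >> h.py <<'E'
AX=np.array([SEAT[0]+.135*UY[0],SEAT[1]+.135*UY[1],0])
def arm(th): # crank angle, clockwise positive
    return np.cos(th)*UX-np.sin(th)*UY, -np.sin(th)*UX-np.cos(th)*UY  # radial, tangential (dir of growth)
def griphull(c,th):
    r,t=arm(th); P=[proj(c,AX+r*(.045+a*.013)+t*b*.007+np.array([0,0,z])) for a in(-1,1) for b in(-1,1) for z in(.066,.114)]
    return cv2.convexHull(np.float32(P))[:,0]
E
python3 - <<'E'
from h import *
out=[]
for n,b in [("w3",(275,165,345,255)),("w2",(105,165,205,255))]:
    c=load(n); im=c["image"]; dark=(im.max(2)<60).astype(np.uint8)
    m=np.zeros_like(dark); m[b[1]:b[3],b[0]:b[2]]=dark[b[1]:b[3],b[0]:b[2]]
    k,l,st,_=cv2.connectedComponentsWithStats(m); i=1+st[1:,4].argmax(); m=(l==i).astype(np.uint8); print(n,st[i])
    best=[]
    for th in np.arange(-1.6,0,.02):
        h=np.zeros_like(m); cv2.fillPoly(h,[np.round(griphull(c,th)*16).astype(int)],1,shift=4)
        best.append(((h&m).sum()/(h|m).sum(),round(th,2)))
    print(sorted(best)[::-1][:5])
    th=max(best)[1]; v=cv2.resize(im,None,fx=4,fy=4); cv2.polylines(v,[np.round(griphull(c,th)*4+2).astype(int)],True,(0,0,255),1)
    out.append(cv2.resize(v[b[1]*4:b[3]*4,b[0]*4:b[2]*4],(380,380)))
cv2.imwrite("pics/fit.png",cv2.convertScaleAbs(np.hstack(out),alpha=1.8))
E
```

```text
w3 [293 186  22  42 670]
[(np.float64(0.7386990077177509), np.float64(-0.34)), (np.float64(0.7324561403508771), np.float64(-0.38)), (np.float64(0.7274701411509229), np.float64(-0.32)), (np.float64(0.7243243243243244), np.float64(-0.36)), (np.float64(0.7209554831704669), np.float64(-0.3))]
w2 [ 115  176   56   44 1456]
[(np.float64(0.8097886540600667), np.float64(-0.4)), (np.float64(0.802646085997795), np.float64(-0.38)), (np.float64(0.7982456140350878), np.float64(-0.34)), (np.float64(0.7913043478260869), np.float64(-0.36)), (np.float64(0.7798607391537226), np.float64(-0.3))]
```

View pics/fit.png

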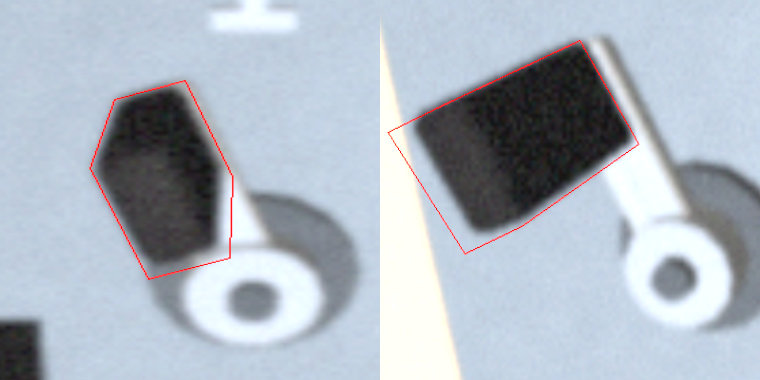

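Both fits give crank ≈ -0.37. I'll grip across the block with j6 near -1.6, wind to 3.3 rad, regrasp flipped by half a turn, and wind on to 6.28.

```bash
cat >> h.py <<'E'
def grasp_pose(th,sgn,z=.078):
    r,t=arm(th); y=sgn*t; x=np.array([0,0,-1.]); 
    p=AX+r*.045; p[2]=z
    return p,R.from_matrix(np.c_[x,y,np.cross(x,y)]).as_rotvec()
E
python3 - <<'E'
from h import *
from cell import manip
th=-.37
p=grasp_pose(th,1,.18); print(manip.state()["joint_pos"].round(2))
from cell import inverse_kinematics as ik
print(ik(*p).round(2), ik(*grasp_pose(th,-1,.18)).round(2))
p,r=grasp_pose(th,-1,.18); q=ik(p,r)
manip.move_pose(p,r); print(manip.state()["joint_pos"].round(2))
p,r=grasp_pose(th,-1); manip.move_linear(p,rate=.1)
s=manip.state();print(s["contact_force"].round(2),s["tool_pos"].round(4))
shoot("wrist","w9"); crop("w9",200,180,440,330,3.3,1.6); print(s["clock"])
E
```

```text
[ 0.08  0.2   1.85 -0.    1.09  1.69]
[ 0.31  0.26  1.71 -0.    1.16  1.54] [ 0.31  0.26  1.71  0.    1.16 -1.6 ]
[ 0.31  0.26  1.71 -0.    1.16 -1.6 ]
[ 0.49 -0.69 -0.48] [0.6149 0.2247 0.079 ]
25.5583
```

View pics/w9_c.png

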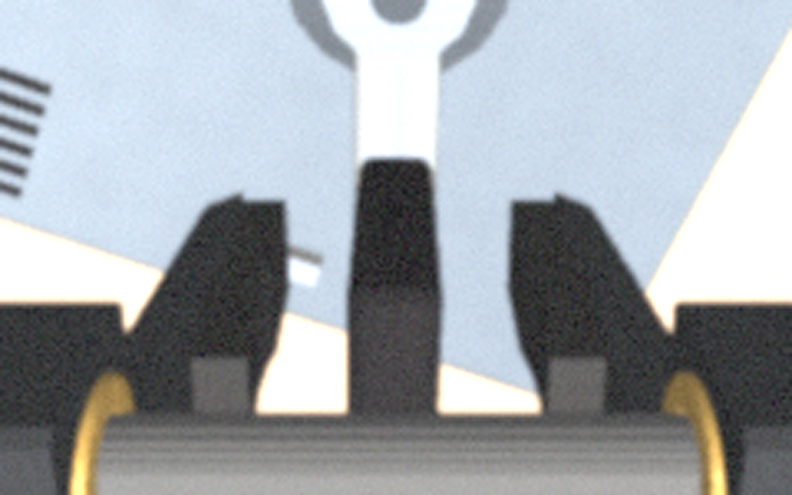

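The block at (395,290) sits upright between the fingers at (285,..) and (512,..), with arm and hub centred at column ~398. Gripping and winding.

Run:
```python
from h import *
from cell import manip
manip.set_gripper(0,force=20); s=manip.state(); print(s["gripper_width"],s["contact_force"].round(1),s["clock"])
th=-.37; n=15; ths=np.linspace(th,3.3,n+1)[1:]
for i,a in enumerate(ths):
    p,r=grasp_pose(a,-1); manip.move_linear(p,rate=.042,rot=r); s=manip.state()
    if i%2==0 or np.linalg.norm(s["contact_force"])>25: print(round(a,2),s["contact_force"].round(1),s["gripper_width"].round(4),s["joint_pos"][5].round(2),(s["tool_pos"]-p).round(4),s["clock"])
    if np.linalg.norm(s["contact_force"])>35: print("STOP");break
```

```text
0.013734961811947837 [ 0.3 -0.9  1.8] 26.1167Traceback (most recent call last):
  File "<stdin>", line 7, in <module>
AttributeError: 'float' object has no attribute 'round'
```

Run:
```python
from h import *
from cell import manip
ths=np.linspace(-.37,3.3,16)[2:]
for i,a in enumerate(ths):
    p,r=grasp_pose(a,-1); manip.move_linear(p,rate=.042,rot=r); s=manip.state(); f=np.linalg.norm(s["contact_force"])
    if i%2==0 or f>25: print(round(a,2),s["contact_force"].round(1),round(s["gripper_width"],4),s["joint_pos"][5].round(2),(s["tool_pos"]-p).round(4),s["clock"])
    if f>35: print("STOP");break
```

```text
0.12 [-1.   1.6  3.6] 0.0137 -1.14 [0.0001 0.0004 0.0003] 26.9333
0.61 [-0.9  3.6  4.3] 0.014 -0.68 [0.0002 0.0007 0.0003] 27.75
1.1 [-0.3  6.1  3.7] 0.0141 -0.21 [0.0004 0.0009 0.0003] 28.5667
1.59 [1.2 6.2 2.6] 0.0139 0.28 [0.0008 0.0011 0.0002] 29.3833
2.08 [1.8 6.4 1.3] 0.0136 0.79 [0.0013 0.001  0.0002] 30.2
2.57 [3.3 4.9 0.1] 0.0135 1.31 [0.0016 0.0006 0.0003] 31.0167
3.06 [5.  3.6 0.1] 0.0138 1.84 [0.0017 0.0002 0.0003] 31.8333
```

Smooth winding with low forces. Now regrasp, flipped by half a turn.

Run:
```python
from h import *
from cell import manip
th=3.3
manip.set_gripper(.04); p,r=grasp_pose(th,-1,.16); manip.move_linear(p,rate=.12)
p,r=grasp_pose(th,1,.16); manip.move_pose(p,r); print(manip.state()["joint_pos"].round(2))
p,r=grasp_pose(th,1); manip.move_linear(p,rate=.1); s=manip.state(); print(s["contact_force"].round(1),s["clock"])
shoot("wrist","w10"); crop("w10",200,180,440,330,3.3,1.6)
```

```text
[ 0.35  0.13  1.91  0.    1.1  -1.03]
[-0.4 -0.3 -0. ] 37.25
```

View pics/w10_c.png

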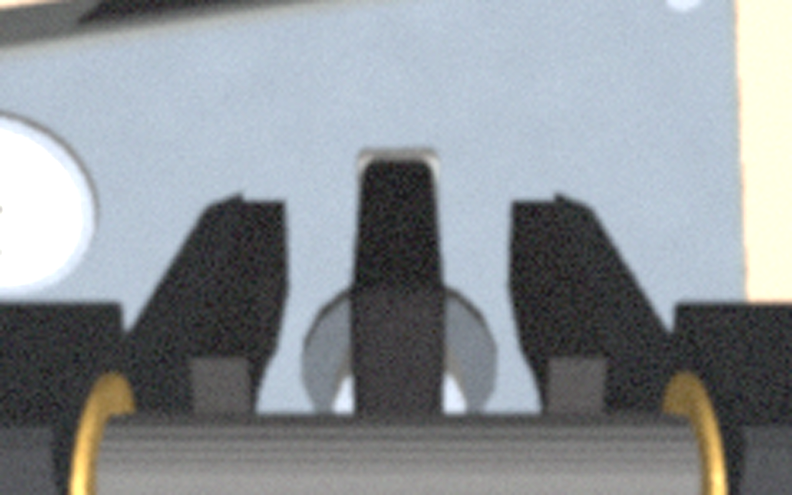

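The block is centred again at (397,280), with arm and hub directly behind it. On to 6.28.

Run:
```python
from h import *
from cell import manip
manip.set_gripper(0,force=20); print(manip.state()["gripper_width"])
ths=np.linspace(3.3,2*np.pi+.01,14)[1:]
for i,a in enumerate(ths):
    p,r=grasp_pose(a,1); manip.move_linear(p,rate=.042,rot=r); s=manip.state(); f=np.linalg.norm(s["contact_force"])
    if i%3==0 or f>25: print(round(a,2),s["contact_force"].round(1),round(s["gripper_width"],4),s["joint_pos"][5].round(2),s["clock"])
    if f>35: print("STOP");break
else:
    manip.dwell(.2); manip.set_gripper(.04); manip.dwell(.1)
    p,r=grasp_pose(2*np.pi,1,.19); manip.move_linear(p,rate=.15)
    manip.move_pose([.57,.12,.26],down(-np.pi/2+Y)); manip.dwell(.3)
    shoot("wrist","w11"); crop("w11",0,0,640,400,1.2,1.3)
    shoot("top","t11")
    print(manip.state()["clock"],manip.state()["contact_force"].round(2))
```

```text
0.014086436872967581
3.53 [-0.8  1.9  1.3] 0.0139 -0.79 38.2083
4.22 [0.1 5.9 2.1] 0.014 -0.08 39.4083
4.91 [1.9 8.1 0.4] 0.0137 0.6 40.6083
5.6 [ 3.5  6.5 -0.5] 0.0137 1.25 41.8083
6.29 [ 4.8  5.5 -0.4] 0.0139 1.89 43.0083
45.725 [-0.28 -0.05  0.19]
```

View pics/w11_c.png

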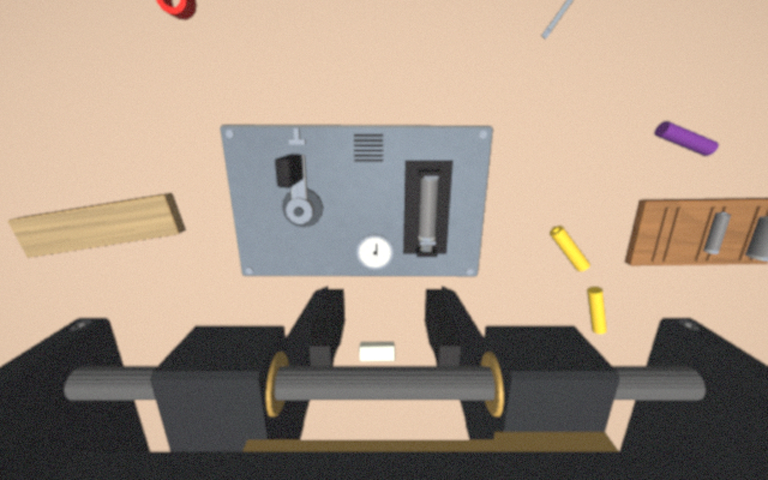

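The arm at (298,185) points at the mark (296,137), and the cell is in the bay at (428,207). One enlarged check and an angle fit before handing in.

Run:
```python
from h import *
crop("w11",185,100,415,235,3.4,1.5,"w11_z")
c=load("w11"); f=lambda x,y,z: at_z(c,(x/3.4+185-.35,y/3.4+100-.35),z)
```

```text
(no output)
```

View pics/w11_z.png

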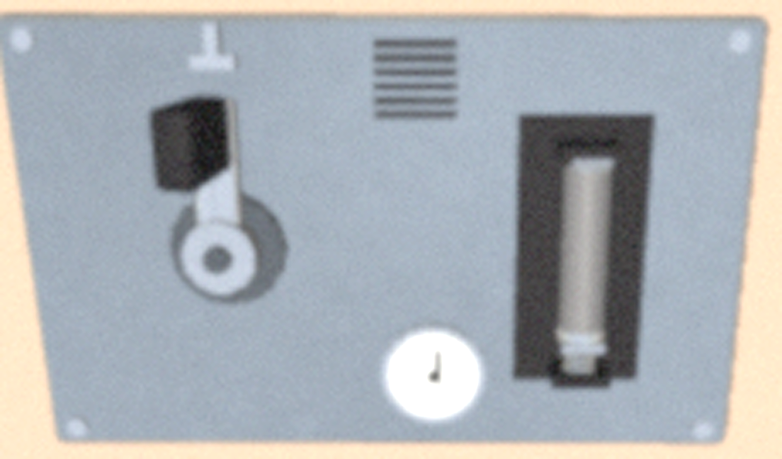

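The enlarged crop shows the arm from hub (215,258) running along charger x towards the mark at (211,60). The cell is still against the plate and under the tab. Handing in.

Run:
```python
from cell import manip,order
order.close_job(); s=manip.state(); print(s["clock"],s["contact_force"].round(2))
```

```text
the job is handed in; nothing more can be done
the job is handed in; nothing more can be done
```

I loaded the long cell into the charger's bay, wound the crank through the mark and one full turn, and handed the job in at about 46 s of the 72 s. The hand-in gives no verdict, so the results below come from my own last checks.

- **Cell:** I took it from the left groove and pushed it back against the spring with its flat end tilted down. I then lowered it level, eased it under the tab and let go. After release the plate had moved 2.5 mm, which is the loaded value. The button was hidden under the tab and the flat end touched the plate.
- **Crank:** I gripped the block twice and wound it from about -0.37 rad to a commanded 6.29 rad. The last picture shows the arm pointing at the mark, to within roughly 0.05 rad by eye. Wrist force stayed below about 9 N at every step I printed, and a stop set at 35 N never triggered.
- **Other cells:** The last picture shows the thin and fat cells in their grooves. The gripper was clear of everything at the end.
- **Disagreements:**
  - The top and wrist cameras put the rack 3 to 4 mm apart in x, so I used the wrist camera's values for both the cell and the bay.
  - The crank grip outline I drew from the given sizes came out somewhat larger than in the picture. The grip was still centred between the fingers both times.
- **Script slip:** One script stopped on a printing error just after the first crank step. I carried on from there with no effect on the crank.

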